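# Clamp a test plate in the 30 degree bevelling rest

## Robot

A 7-joint arm with a two-finger parallel gripper is mounted at the origin on a cart in front of the work surface, level with it; the furniture and walls round the work are solid. World frame = base frame: x ahead of the robot, y to its left, z up, the work surface at z = 0. Lengths are in m, angles in rad, forces in N, time in s.
With the tool pointing down it reaches from about 0.4 to 0.85 m from the base axis. Payload 10.4 kg.
Tool frame: the origin (TCP) lies on the centre line of the jaws, within the pads' length; the fingertips stand 11 mm ahead of it and the grasp point (between the pads) lies 8 mm behind it (tip_reach is the distance from the TCP to the fingertips, in m); z points along the fingers, y is the line along which they close (so a half turn about z gives the same grasp; the last joint's range is limited). The gripper opens to 85 mm and grips with 20 to 120 N. Pads are 22 mm wide; open, the fingers measure 114 mm over their backs; the gripper's body (76 mm by 85 mm) begins 54 mm behind the grasp point. The pads swing forward as they close: fully open they stand 13 mm farther back than shut.
Start: joints at [-1.257, 0.332, -0.065, 1.46, 0.022, 1.35, -0.088], TCP at [0.207, 0.59, 0.242] pointing down, gripper open.
Joint ranges: [-2.6, 2.6], [-0.5, 2.12], [-1.47, 1.34], [0.16, 2.42], [-1.27, 4.41], [0.06, 2.06], [-2.6, 2.6]. Speed limits (rad/s): [2.22, 2.22, 2.79, 2.79, 3.14, 3.14, 3.14].

## Interface

Orientations are given as a unit quaternion [x, y, z, w].
In Python, from workcell import get_obs, camera, hand_in, tip_reach gives the robot as it stands. The module is installed in compiled form; this text tells all that it offers.
- The arm moves only by the tool move_arm, never from a script. Its argument "plan" is a list of rows, each an object with "delta_pos": the shift along the tool's x, y, z in normalised numbers (1 is 0.6 m), a list of three; "turn": the turn, a rotation vector about the tool's x, y, z in shares of 2 pi rad (1.0 is 2 pi rad), a list of three; "fingers": the closure, from 0 (fully open) to 1 (shut). A call has 1 to 12 rows; each row is the pose to reach, as a shift and turn from the pose commanded when the call began, along the tool's axes at that moment; what a row does not reach only later rows make up. A row lasts 1/8 s, in which the tool goes at most 62.5 mm and 10.7 degrees, less where a joint would pass 70% of its speed; a pose out of reach is approached as far as the arm can. Shift and turn numbers lie between -1 and 1, and a call with a number outside is refused. A call with a gripper value outside its range is refused whole. The fingers move at their own pace and stop on an object; "force" is the grip in N (left out, the last holds). Time passes only in rows, so rows that repeat a pose let the fingers close. It gives the time, the measured TCP pose, the force, the opening and the grip force at its end, in the units of the state.
- get_obs(): the state, without advancing time (a new reading comes with each control period).
- camera(name): name is "scene" or "side" or "wrist"; returns a dict with "color" (420x560x3 uint8, red, green, blue), "range_z" (420x560 float32, m along the optical axis (not along the pixel's ray), 0 where there is no reading), "fx", "fy", "cx", "cy" (pixels), "k1" (the pictures are not rectified: a ray, as slopes to the right and down, at radius r is drawn at 1 + k1 r^2 times it, then the intrinsics apply), "R" (3x3) and "t" (3): a world point X has camera coordinates R X + t; the wrist camera has in their place "tool_from_camera" (4x4, takes a point from camera to tool coordinates, whose origin is the TCP and whose axes are the flange's). Camera axes: x right, y down, z forward; pixel columns grow to the right and rows downward; lengths in m; the calibration is good to about 2 mm. A picture is of the moment at which its call begins: read the wrist's pose just before it.
- hand_in(): hands the job in; it is judged then, once.
The state is a dict: "clock": time; "joint_pos": joint angles; "joint_velocities": joint speeds; "tau": joint torques, N m; "position": TCP position; "ee_rot": TCP orientation; "ft_force": force on the tool from outside, world axes, zero at the start; "torque": the same for the moment, N m; "grip_width": opening from 0.0 (shut) to 1.0 (fully open); "grasp_force": force on a finger pad.
Only numpy, scipy, OpenCV 4.12 (cv2) and the standard library are available. Lean on these libraries where they do the work, as an engineer would, in place of code of your own. Each camera call takes 0.05 s, during which the arm holds its last target. There are 200 camera calls.

## Task

Get the flat steel plate ready for bevelling: lay it lengthwise on the sloping bed of the bevelling rest, under the raised clamp foot, flat, centred across the bed and with its lower end against the stop bar. Then screw the clamp down clockwise with its black knob, regripping as often as needed, until the foot holds the plate tight, and let go. Leave the other things on the bench where they are.

Things in the scene. Friction and masses are not known exactly. Their poses are not given: they have to be found in the camera images.
- plate: the work: plain flat steel plate, grey with rust patches, 60 x 130 x 8 mm, about 0.5 kg, lying flat on the bench at the start. Origin: centre of its underside; x across its 60 mm width, y along its 130 mm length, z through its thickness. (The shorter, 14 mm thick coupon with a weld bead is not it.)
- plate_mid (a point): centre of the plate's volume, 4 mm above its underside; axes as the plate's.
- rest: the bevelling rest, bolted to the bench. Origin: on the bench, 5 mm nearer the robot than the middle of its base plate (165 x 120 x 10 mm, with four screw heads up to 18 mm above the bench at the corners); x along the base, away from the robot, y left, z up. Two webs at y = -21 to +21 mm carry the bed, whose origin is at x = -60, y = 0, z = 62 mm.
- bed: the rest's bare steel bed, 48 mm wide, 10 mm thick, rising at 30 degrees away from the robot. Origin: on its upper surface, midway across, at the stop bar's upper face. x up the slope, y left across the bed, z square out of it (leans 30 degrees towards the robot). Surface from x = 0 to 122 mm. The stop bar (x = -9 to 0) stands 3.5 mm proud. A plate 60 mm wide overhangs 6 mm on each side.
- seat (a point): where the plate's middle belongs (bed x = 65, y = 0, z = 4 mm), the plate's length along the bed's x, either end up; its upper end then sticks out 8 mm beyond the bed. Axes as the bed's.
- boss_top (a point): top of the clamp arm's boss on the screw's axis: bed x = 108, y = 0, z = 57 mm (boss radius 18 mm, z = 37 to 57). The arm runs from it to the left, x = 93 to 123, z = 40 to 56 mm. Axes as the bed's.
- upright_top (a point): top of the upright that carries the clamp arm, on the left of the bed: it fills bed x = 93 to 123, y = 43 to 57, z = -12 to 56 mm, joined to the bed by a block at z = -12 to 0. The bed's right side and everything below x = 90 mm are open, so the plate can be slid in up the slope. Axes as the bed's.
- foot: round clamp foot, 27 mm across, 14 mm high, rubber sole in a steel cup, on the screw's axis at bed x = 108, y = 0. Origin: centre of its sole; z out of the bed. At the start the sole is 19 to 21 mm above the bed, so 11 to 13 mm above a seated 8 mm plate. It does not turn; it yields about 1 mm per 20 N when it presses on the plate.
- knob (a joint): turning angle of the knob (rad), growing as it is turned clockwise looking down on it, which lowers the foot by 10 mm a turn (1.59 mm a rad). Starts at 0 to 1.3; the foot meets a seated plate at about 8.2 and presses harder by about 30 N a rad after that; the thread ends at 10.1. Friction about 0.15 N m (0.25 N m when tight); it stays where it is left.
- knob_grip (a point): point on the knob's axis, 16 mm above its underside. Knob: black, round, ribbed, 47 mm in diameter, 31 mm high, on a steel spindle above the boss. z is the screw's axis, out of the bed (30 degrees from vertical); x and y turn with it. 95 mm above the bed at joint value 0, sinking with the foot to about 80 mm when tight; its underside is then 7 mm above the boss.
- discs: bystander: stack of orange grinding discs, 127 mm across, 12 mm high; origin at the centre of its underside.
- welded_coupon: bystander: welded coupon, 50 x 110 x 14 mm, with a raised weld bead; origin at the centre of its underside, y along its length.
- soapstone: bystander: soapstone marker in a flat holder, 18 x 130 x 9 mm; origin at the centre of its underside, y along its length.
- file: bystander: flat file with wooden handle, 25 x 305 x 26 mm; origin at the centre of its underside, y along its length.

How it is judged:
By the outcome, as a careful person would: the job done as asked, in the order asked, and still so for the second after the job is handed in, with the robot touching nothing.
It also fails if it takes over 72 s, if anything falls off the work surface, if the arm or the gripper's body presses on something with over 40 N, if the wrist force passes 120 N, or if a joint passes its speed limit or range.

## Working session

There is one attempt and no reset: what is moved stays moved. The work goes in short steps, Python scripts to look and compute and a tool call to move; the robot and the scene stay as the last step left them, time stands still between calls to the robot, and variables do not carry over. Pictures are saved under pics/ and viewed, at most 10 in all, crops included, and the job is handed in when it is done.

Besides the shell and the picture viewer there is one more tool, called as name(argument=value, ...) on one line, values as JSON. move_arm: Moves the arm, as the interface text tells. Its arguments: {"type":"object","properties":{"plan":{"type":"array","items":{"type":"object","properties":{"delta_pos":{"type":"array","items":{"type":"number"}},"turn":{"type":"array","items":{"type":"number"}},"fingers":{"type":"number"}}}},"force":{"type":"number"}},"required":["plan"]}

```bash
mkdir -p pics
cat > h.py <<'E'
import numpy as np, cv2
from scipy.spatial.transform import Rotation as Ro
from workcell import get_obs, camera, tip_reach
def world(c, o=None):
    """per-pixel world points from range_z"""
    v,u=np.mgrid[0:420,0:560].astype(float)
    d=rays(c,np.stack([u.ravel(),v.ravel()],1))
    P=d*c["range_z"].reshape(-1,1)
    if "R" in c: W=(P-c["t"])@np.array(c["R"])
    else:
        T=np.array(c["tool_from_camera"]);W=P@T[:3,:3].T+T[:3,3]
        W=Ro.from_quat(o["ee_rot"]).apply(W)+o["position"]
    W[c["range_z"].ravel()==0]=np.nan
    return W.reshape(420,560,3)
def rays(c,px):
    px=np.asarray(px,float).reshape(-1,1,2)
    xd=(px[:,0,0]-c["cx"])/c["fx"];yd=(px[:,0,1]-c["cy"])/c["fy"]
    x,y=xd.copy(),yd.copy()
    for _ in range(20):
        f=1+c["k1"]*(x*x+y*y);x,y=xd/f,yd/f
    return np.stack([x,y,np.ones_like(x)],1)
def snap(n):
    o=get_obs();c=camera(n);return c,o,world(c,o)
E
python3 - <<'E'
from h import *
import pickle
o=get_obs();print(o,tip_reach)
ims=[]
for n in("scene","side"):
    c,o,W=snap(n);pickle.dump((c,o,W),open(n+".pkl","wb"));ims.append(c["color"])
    cv2.imwrite(f"pics/{n}.png",c["color"][...,::-1])
    print(n,-np.array(c["R"]).T@c["t"])
E
```

```text
{'clock': 0.0, 'joint_pos': array([-1.25662599,  0.33288132, -0.06468659,  1.46093973,  0.02159977,
        1.34990866, -0.088529  ]), 'joint_velocities': array([ 5.07912127e-04, -2.12029860e-03,  1.03063709e-03, -1.00165635e-05,
       -2.99143171e-04,  8.16845483e-04, -1.34822578e-03]), 'tau': array([-5.34653664e-04, -6.25450230e+01,  4.88062366e-02, -3.91627693e+01,
        1.63699617e-02,  9.55182390e-03, -2.24583130e-05]), 'position': array([0.20641778, 0.58954546, 0.24151075]), 'ee_rot': array([ 1.67600770e-01,  9.85854686e-01, -7.15742632e-04, -8.55063268e-05]), 'ft_force': array([-0.27951344,  0.3871331 , -0.0573748 ]), 'torque': array([0.01450319, 0.00949608, 0.00155458]), 'grasp_force': 0.0, 'grip_width': 1.0041676686183338} 0.011
scene [0.57288207 0.60073743 0.70414872]
side [ 1.40073816 -0.21310353  0.76545444]
```

View pics/scene.png

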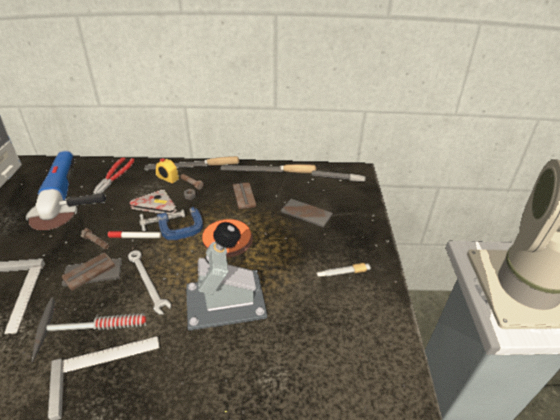

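View pics/side.png

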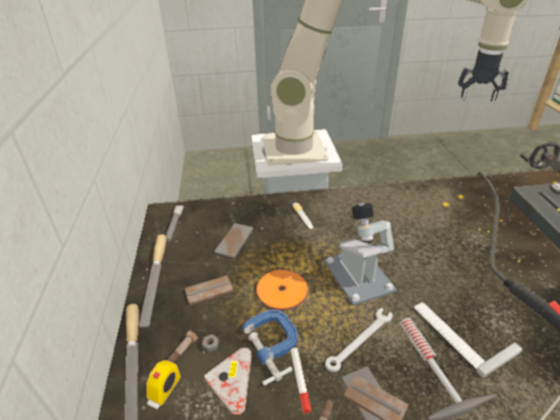

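Scene view: the plate is at about (306,212), the rest at (226,295), its knob at (226,235) over the orange discs, and the soapstone at (343,270). Side view: plate at (234,240), coupon at (208,290), rest at (360,265), knob at (363,212). Now measuring.

```bash
cat > m.py <<'E'
from h import *
import pickle
D={n:pickle.load(open(n+".pkl","rb")) for n in("scene","side")}
def comp(mask,px):
    m=mask.astype(np.uint8);k,l=cv2.connectedComponents(m,connectivity=4);i=l[px[1],px[0]]
    return (l==i) if i else None
for n,pp,cp in(("scene",(306,212),(244,195)),("side",(234,240),(208,290))):
    c,o,W=D[n];z=W[...,2]
    print(n,"bench z med",np.nanmedian(z[(abs(z)<.02)]))
    for nm,p in(("plate",pp),("coupon",cp)):
        m=comp((z>.004)&(z<.03),p)
        if m is None: print(nm,"none",W[p[1],p[0]]);continue
        q=W[m];r=cv2.minAreaRect((q[:,:2]*1000).astype(np.float32))
        print(nm,m.sum(),"z",np.percentile(q[:,2],[10,50,90]).round(4),r)
    # rest base: z 6..14 mm near
    p=(240,312) if n=="scene" else (362,292)
    print("base pt",W[p[1],p[0]])
    m=comp((z>.005)&(z<.014),p)
    if m is not None:
        q=W[m];print("base",m.sum(),cv2.minAreaRect((q[:,:2]*1000).astype(np.float32)))
    rest=(np.hypot(W[...,0]-W[p[1],p[0],0],W[...,1]-W[p[1],p[0],1])<.2)
    hi=rest&(z>.03);q=W[hi];print("hi",hi.sum(),np.nanmin(q,0),np.nanmax(q,0))
    blk=hi&(c["color"].max(2)<60)&(z>.1);q=W[blk];print("knob",blk.sum(),np.percentile(q,[2,50,98],axis=0).round(3).tolist())
E
python3 m.py
```

```text
scene bench z med 0.0015193075502953394
plate 714 z [0.0072 0.0092 0.0109] ((519.9931030273438, -252.04827880859375), (66.54032135009766, 130.52879333496094), 63.67771911621094)
coupon 435 z [0.009  0.0115 0.0145] ((702.37744140625, -325.56414794921875), (53.53479766845703, 127.15064239501953), 13.162491798400879)
base pt [0.66604331 0.09190728 0.01096856]
base 1796 ((701.6812744140625, 60.67237091064453), (165.06822204589844, 122.69807434082031), 11.969073295593262)
hi 2942 [0.62672489 0.02054701 0.03004931] [0.75006119 0.12486075 0.22237612]
knob 429 [[0.663, 0.041, 0.191], [0.685, 0.071, 0.208], [0.705, 0.08, 0.221]]
side bench z med 0.0008308975399470811
plate 679 z [0.0068 0.009  0.0108] ((518.8903198242188, -254.7202606201172), (64.0293197631836, 135.54458618164062), 63.16849899291992)
coupon 732 z [0.0081 0.0106 0.0135] ((702.50830078125, -321.5389099121094), (54.635013580322266, 108.43169403076172), 15.706252098083496)
base pt [0.76504052 0.05184434 0.00927471]
base 1417 ((703.1402587890625, 59.77691650390625), (169.19259643554688, 121.65179443359375), 13.508698463439941)
hi 2085 [0.62422078 0.02003357 0.03005614] [0.75157886 0.12629053 0.22201983]
knob 205 [[0.688, 0.032, 0.192], [0.701, 0.047, 0.208], [0.71, 0.071, 0.22]]
```

```bash
cat >> h.py <<'E'
def tool(az,tilt=0):
    """tool y at azimuth az (deg), pointing down; tilt: body leans along tool x by tilt deg"""
    a=np.radians(az);y=np.array([np.cos(a),np.sin(a),0]);z=np.array([0,0,-1.]);x=np.cross(y,z)
    return Ro.from_matrix(np.stack([x,y,z],1))*Ro.from_rotvec([0,np.radians(-tilt),0])
def go(pos,R,o=None):
    o=o or get_obs();c=Ro.from_quat(o["ee_rot"])
    print("dpos",c.inv().apply(np.array(pos)-o["position"]).round(4).tolist(),"turn",(c.inv()*R).as_rotvec().round(3).tolist())
def st():
    o=get_obs();R=Ro.from_quat(o["ee_rot"]).as_matrix()
    print("t",o["clock"].__round__(2),"p",o["position"].round(4),"yaz",np.degrees(np.arctan2(R[1,1],R[0,1])).round(1),"z",R[:,2].round(3),"q",o["joint_pos"].round(2),"F",o["ft_force"].round(1),"T",o["torque"].round(2),"w",round(o["grip_width"],3),"g",round(o["grasp_force"],1))
E
python3 -c "
from h import *
R=tool(102.5,30).as_matrix();print(R.round(2))
go([.47,.1,.35],tool(80));st()"
```

```text
[[-0.85 -0.22  0.49]
 [-0.19  0.98  0.11]
 [-0.5   0.   -0.87]]
dpos [-0.4105, -0.3751, -0.1079] turn [-0.001, -0.0, -0.162]
t 0.1 p [0.2064 0.5896 0.2416] yaz 70.7 z [-0.    -0.001 -1.   ] q [-1.26  0.33 -0.06  1.46  0.02  1.35 -0.09] F [ 0.2 -0.6 -0.2] T [ 0.05 -0.02  0.03] w 0.999 g 0.0
```

Units first: shifts go in shares of 0.6 m and turns go in shares of 2 pi rad. So -0.41 m / 0.6 = -0.6833, -0.11 m / 0.6 = -0.1833, -0.16 rad / 6.2832 = -0.0255.

move_arm(plan=[{"delta_pos":[-0.1,-0.0333,-0.1],"turn":[0,0,0]},{"delta_pos":[-0.6833,-0.625,-0.1833],"turn":[0,0,-0.0255]},{"delta_pos":[-0.6833,-0.625,-0.1833],"turn":[0,0,-0.0255]},{"delta_pos":[-0.6833,-0.625,-0.1833],"turn":[0,0,-0.0255]},{"delta_pos":[-0.6833,-0.625,-0.1833],"turn":[0,0,-0.0255]},{"delta_pos":[-0.6833,-0.625,-0.1833],"turn":[0,0,-0.0255]},{"delta_pos":[-0.6833,-0.625,-0.1833],"turn":[0,0,-0.0255]},{"delta_pos":[-0.6833,-0.625,-0.1833],"turn":[0,0,-0.0255]},{"delta_pos":[-0.6833,-0.625,-0.1833],"turn":[0,0,-0.0255]},{"delta_pos":[-0.6833,-0.625,-0.1833],"turn":[0,0,-0.0255]},{"delta_pos":[-0.6833,-0.625,-0.1833],"turn":[0,0,-0.0255]},{"delta_pos":[-0.6833,-0.625,-0.1833],"turn":[0,0,-0.0255]}])

```text
validation failed for argument at $.pl...
```

Run:
```python
from h import *
import pickle
st()
c,o,W=snap("wrist");pickle.dump((c,o,W),open("w1.pkl","wb"))
cv2.imwrite("pics/w1.png",c["color"][...,::-1]);print(np.array(c["tool_from_camera"]).round(3))
go([.493,-.24,.25],tool(63.5))
```

```text
t 0.1 p [0.2064 0.5896 0.2416] yaz 70.7 z [-0.    -0.001 -1.   ] q [-1.26  0.33 -0.06  1.46  0.02  1.35 -0.09] F [ 0.2 -0.6 -0.2] T [ 0.05 -0.02  0.03] w 0.999 g 0.0
[[-0.001 -0.956 -0.293  0.075]
 [ 1.    -0.001 -0.    -0.   ]
 [-0.    -0.293  0.956 -0.131]
 [ 0.     0.     0.     1.   ]]
dpos [-0.5446, -0.6883, -0.0075] turn [-0.001, 0.0, 0.126]
```

View pics/w1.png

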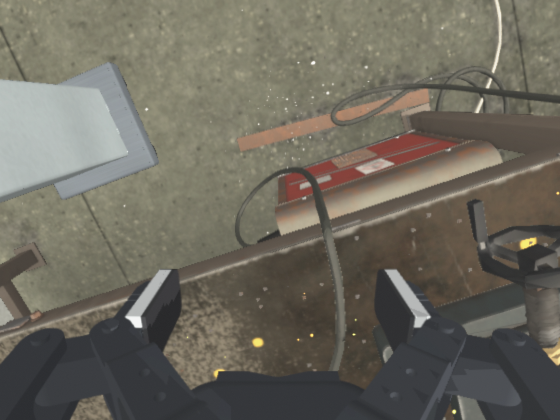

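The move was refused (probably every row needs "fingers"), so this wrist picture just shows the floor from the start pose, with the fingers at the bottom. Retrying.

In the tool's units: -0.41 m / 0.6 = -0.6833, -0.375 m / 0.6 = -0.625, -0.16 rad / 6.2832 = -0.0255.

move_arm(plan=[{"delta_pos":[-0.1,-0.0333,-0.1],"turn":[0,0,0],"fingers":0},{"delta_pos":[-0.6833,-0.625,-0.1833],"turn":[0,0,-0.0255],"fingers":0},{"delta_pos":[-0.6833,-0.625,-0.1833],"turn":[0,0,-0.0255],"fingers":0},{"delta_pos":[-0.6833,-0.625,-0.1833],"turn":[0,0,-0.0255],"fingers":0},{"delta_pos":[-0.6833,-0.625,-0.1833],"turn":[0,0,-0.0255],"fingers":0},{"delta_pos":[-0.6833,-0.625,-0.1833],"turn":[0,0,-0.0255],"fingers":0},{"delta_pos":[-0.6833,-0.625,-0.1833],"turn":[0,0,-0.0255],"fingers":0},{"delta_pos":[-0.6833,-0.625,-0.1833],"turn":[0,0,-0.0255],"fingers":0},{"delta_pos":[-0.6833,-0.625,-0.1833],"turn":[0,0,-0.0255],"fingers":0},{"delta_pos":[-0.6833,-0.625,-0.1833],"turn":[0,0,-0.0255],"fingers":0},{"delta_pos":[-0.6833,-0.625,-0.1833],"turn":[0,0,-0.0255],"fingers":0},{"delta_pos":[-0.6833,-0.625,-0.1833],"turn":[0,0,-0.0255],"fingers":0}])

```text
clock: 1.65
position: [0.469, 0.1019, 0.3519]
ee_rot: [0.087, 0.996, 0.0, -0.0]
ft_force: [-0.1, 0.2, -0.5]
grip_width: 0.997
grasp_force: 0.0
```

Run:
```python
from h import *
import pickle
st()
c,o,W=snap("wrist");pickle.dump((c,o,W),open("w1.pkl","wb"))
cv2.imwrite("pics/w2.png",c["color"][...,::-1])
go([.493,-.24,.25],tool(63.5))
```

```text
t 1.65 p [0.469  0.1019 0.3519] yaz 80.0 z [-0.001  0.    -1.   ] q [-0.69 -0.05  0.37  1.66  0.02  1.53  1.07] F [-0.1  0.2 -0.5] T [-0.03  0.02  0.04] w 0.997 g 0.0
dpos [-0.0831, -0.3326, 0.1019] turn [-0.0, -0.001, 0.288]
```

View pics/w2.png

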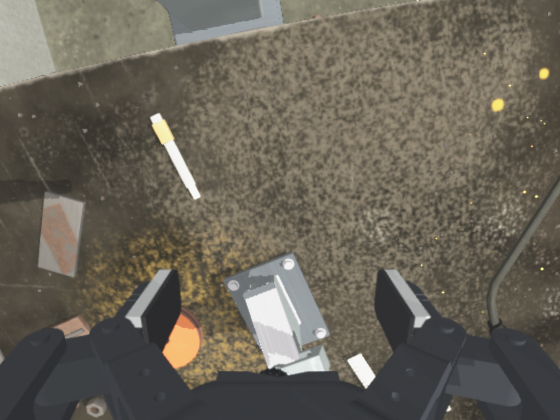

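Wrist view: rest base at (280,310), bed at (272,325), plate at (60,233), soapstone at (175,155). Refining the bed and plate from this view.

```bash
cat >> h.py <<'E'
def restR(yaw): return Ro.from_euler('z',yaw,degrees=True)
def bed(ox,oy,yaw):
    """bed origin and rotation from rest origin (m) and yaw (deg)"""
    Rr=restR(yaw);return Rr.apply([-.06,0,.062])+[ox,oy,0], Rr*Ro.from_euler('y',-30,degrees=True)
E
cat > m2.py <<'E'
from h import *
import pickle
for n in("w1","scene","side"):
    c,o,W=pickle.load(open(n+".pkl","rb"));V=W.reshape(-1,3);V=V[~np.isnan(V[:,0])]
    b0,Rb=bed(.6973,.059,12.5)
    B=Rb.inv().apply(V-b0)
    for lab,m in (("bedsurf",(abs(B[:,2])<.003)&(abs(B[:,1])<.035)&(B[:,0]>.005)&(B[:,0]<.085)),):
        q=B[m]*1000
        if len(q)<50: print(n,len(q));continue
        A=np.c_[q[:,:2],np.ones(len(q))];k=np.linalg.lstsq(A,q[:,2],rcond=None)[0]
        # per-slice edges
        e=[(x,*np.percentile(q[abs(q[:,0]-x)<5][:,1],[1,99])) for x in range(10,90,10) if (abs(q[:,0]-x)<5).sum()>10]
        print(n,lab,len(q),"plane",k.round(3));print(np.array(e).round(1).tolist())
    m=(V[:,2]>.006)&(V[:,2]<.013)&(np.hypot(V[:,0]-.702,V[:,1]-.06)<.11)
    if m.sum()>50:print("base",cv2.minAreaRect((V[m][:,:2]*1000).astype(np.float32)))
    m=(V[:,2]>.0045)&(V[:,2]<.013)&(np.hypot(V[:,0]-.5195,V[:,1]+.2535)<.085)
    if m.sum()>50:print("plate",np.median(V[m][:,2]),cv2.minAreaRect((V[m][:,:2]*1000).astype(np.float32)))
    # knob: top disc in bed coords
    m=(B[:,2]>.10)&(B[:,2]<.125)&(np.hypot(B[:,0]-.108,B[:,1])<.035);q=B[m]*1000
    if len(q)>30:
        print("knob",len(q),"z95",np.percentile(q[:,2],[50,90,97]).round(1),"xy", cv2.minEnclosingCircle(q[q[:,2]>104][:,:2].astype(np.float32)))
E
python3 m2.py
```

```text
w1 bedsurf 1969 plane [ 0.001  0.004 -0.887]
[[10.0, -23.2, 24.1], [20.0, -23.0, 23.9], [30.0, -22.9, 24.4], [40.0, -22.7, 24.2], [50.0, -22.0, 24.2], [60.0, -22.7, 24.4], [70.0, -22.7, 24.9], [80.0, -22.3, 24.6]]
base ((701.2947387695312, 60.61431121826172), (165.92904663085938, 121.34993743896484), 13.527922630310059)
plate 0.0069073608632239936 ((518.8444213867188, -251.9526824951172), (61.707130432128906, 131.35662841796875), 62.649879455566406)
knob 55 z95 [103.4 105.5 106.2] xy ((87.21345520019531, 10.06512451171875), 6.65581750869751)
scene bedsurf 456 plane [-0.005 -0.004  0.232]
[[10.0, -24.1, 23.1], [20.0, -23.8, 22.8], [30.0, -24.4, 22.3], [40.0, -24.3, 22.9], [50.0, -22.7, 23.1], [60.0, -23.4, 22.9], [70.0, 7.6, 23.2]]
base ((702.1437377929688, 60.26288604736328), (164.7745819091797, 123.09235382080078), 12.59362506866455)
plate 0.009153763574334329 ((515.3344116210938, -261.4225158691406), (126.7805404663086, 130.61668395996094), 63.369136810302734)
knob 359 z95 [109.2 111.  111.4] xy ((109.21713256835938, 0.42864662408828735), 23.631805419921875)
side bedsurf 181 plane [-0.003  0.021  0.961]
[[10.0, -25.5, 17.7], [20.0, -25.2, 20.0], [30.0, -25.3, 19.0], [40.0, -25.7, 20.2], [50.0, -25.7, 22.6], [60.0, -24.9, 17.1], [70.0, -25.0, 23.4], [80.0, -24.3, 23.9]]
base ((703.1402587890625, 59.77691650390625), (169.19259643554688, 121.65179443359375), 13.508698463439941)
plate 0.00902908683975898 ((516.7269897460938, -258.8699951171875), (141.15670776367188, 134.7963104248047), 62.340484619140625)
knob 135 z95 [107.1 110.9 111.3] xy ((112.77024841308594, -1.916869044303894), 23.303064346313477)
```

Run:
```python
from h import *
import pickle
c,o,W=pickle.load(open("w1.pkl","rb"))
Tl=Ro.from_quat(o["ee_rot"]).inv().apply((W-o["position"]).reshape(-1,3)).reshape(W.shape)
for y0 in(-1,1):
    m=(np.sign(Tl[...,1])==y0)&(Tl[...,2]<.06)
    q=Tl[m]*1000;print(len(q),"zmax",np.percentile(q[:,2],[90,98,99.8]).round(1))
    t=q[q[:,2]>np.percentile(q[:,2],95)];print(t.min(0).round(1),t.max(0).round(1))
go([.4925,-.239,.12],tool(63.2));
```

```text
21648 zmax [-30.2 -10.2  -2.8]
[-10.5 -56.5 -18.5] [ 12.6 -41.9  -1.1]
21856 zmax [-30.3 -10.2  -2.8]
[-10.6  42.2 -18.7] [12.5 56.6  0. ]
dpos [-0.0825, -0.3317, 0.2319] turn [-0.0, -0.001, 0.293]
```

In the tool's units: -0.332 m / 0.6 = -0.5533, 0.1 m / 0.6 = 0.1667, 0.29 rad / 6.2832 = 0.0462.

move_arm(plan=[{"delta_pos":[-0.1383,-0.5533,0.1667],"turn":[0,0,0.0462],"fingers":0},{"delta_pos":[-0.1383,-0.5533,0.1667],"turn":[0,0,0.0462],"fingers":0},{"delta_pos":[-0.1383,-0.5533,0.1667],"turn":[0,0,0.0462],"fingers":0},{"delta_pos":[-0.1383,-0.5533,0.1667],"turn":[0,0,0.0462],"fingers":0},{"delta_pos":[-0.1383,-0.5533,0.1667],"turn":[0,0,0.0462],"fingers":0},{"delta_pos":[-0.1383,-0.5533,0.1667],"turn":[0,0,0.0462],"fingers":0},{"delta_pos":[-0.1383,-0.5533,0.1667],"turn":[0,0,0.0462],"fingers":0},{"delta_pos":[-0.1383,-0.5533,0.1667],"turn":[0,0,0.0462],"fingers":0}])

```text
clock: 2.7
position: [0.4934, -0.2393, 0.252]
ee_rot: [0.23, 0.973, 0.0, -0.0]
ft_force: [0.1, 0.6, 0.6]
grip_width: 1.003
grasp_force: 0.0
```

Run:
```python
from h import *
import pickle
st()
c,o,W=snap("wrist");pickle.dump((c,o,W),open("w3.pkl","wb"))
V=W.reshape(-1,3);V=V[~np.isnan(V[:,0])]
n=np.median(V[(abs(V[:,2])<.004)][:,2]);print("bench",n)
m=(V[:,2]>.0045+n)&(V[:,2]<.014)&(np.hypot(V[:,0]-.519,V[:,1]+.2527)<.085)
r=cv2.minAreaRect((V[m][:,:2]*1000).astype(np.float32));print(np.median(V[m][:,2]),r)
cv2.imwrite("pics/w3.png",c["color"][...,::-1])
```

```text
t 2.7 p [ 0.4934 -0.2393  0.252 ] yaz 63.4 z [-0.001  0.001 -1.   ] q [-0.29  0.18  0.75  1.69 -0.13  1.33  1.59] F [0.1 0.6 0.6] T [ 0.06 -0.05  0.02] w 1.003 g 0.0
bench -0.001062150323896116
0.00680475620759334 ((518.3410034179688, -251.80978393554688), (60.01313400268555, 129.97280883789062), 62.774269104003906)
```

View pics/w3.png

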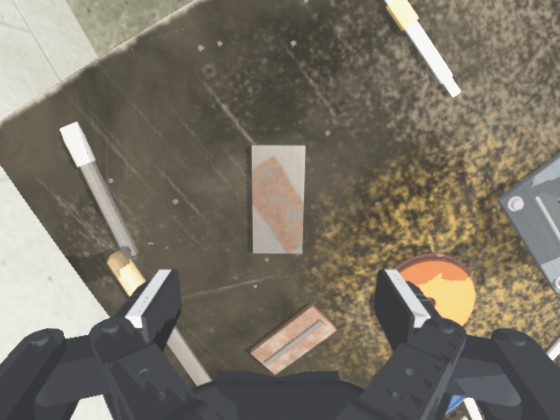

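Wrist view: the plate is at (278,200), measured at 60.0 x 130.0 mm, with nothing near the fingers' path. Going down to grasp 30 mm from its middle, on the robot's side.

```bash
python3 -c "
from h import *
go([.4916,-.2381,.0065],tool(62.8))"
```

```text
dpos [0.0021, -0.0003, 0.2458] turn [0.001, -0.0, 0.011]
```

In the tool's units: 0.2455 m / 0.6 = 0.4092, 0.235 m / 0.6 = 0.3917, 0.011 rad / 6.2832 = 0.0018.

move_arm(plan=[{"delta_pos":[0.0033,0,0.1],"turn":[0,0,0.0018],"fingers":0},{"delta_pos":[0.0033,0,0.2],"turn":[0,0,0.0018],"fingers":0},{"delta_pos":[0.0033,0,0.3],"turn":[0,0,0.0018],"fingers":0},{"delta_pos":[0.0033,0,0.3583],"turn":[0,0,0.0018],"fingers":0},{"delta_pos":[0.0033,0,0.3917],"turn":[0,0,0.0018],"fingers":0},{"delta_pos":[0.0033,0,0.4092],"turn":[0,0,0.0018],"fingers":0},{"delta_pos":[0.0033,0,0.4092],"turn":[0,0,0.0018],"fingers":0.15},{"delta_pos":[0.0033,0,0.4092],"turn":[0,0,0.0018],"fingers":0.3},{"delta_pos":[0.0033,0,0.4092],"turn":[0,0,0.0018],"fingers":0.5},{"delta_pos":[0.0033,0,0.4092],"turn":[0,0,0.0018],"fingers":0.5},{"delta_pos":[0.0033,0,0.4092],"turn":[0,0,0.0018],"fingers":0.5}], force=60)

```text
clock: 4.12
position: [0.4923, -0.2398, 0.0086]
ee_rot: [0.236, 0.972, 0.001, 0.001]
ft_force: [-2.9, 2.1, 10.8]
grip_width: 0.676
grasp_force: 62.4
```

Run:
```python
from h import *
st()
c,o,W=snap("wrist");cv2.imwrite("pics/w4.png",c["color"][...,::-1])
```

```text
t 4.12 p [ 0.4923 -0.2398  0.0086] yaz 62.7 z [ 0.003  0.001 -1.   ] q [-0.16  0.49  0.64  1.92 -0.38  0.86  1.77] F [-2.9  2.1 10.8] T [0.74 0.53 0.24] w 0.676 g 62.4
```

View pics/w4.png

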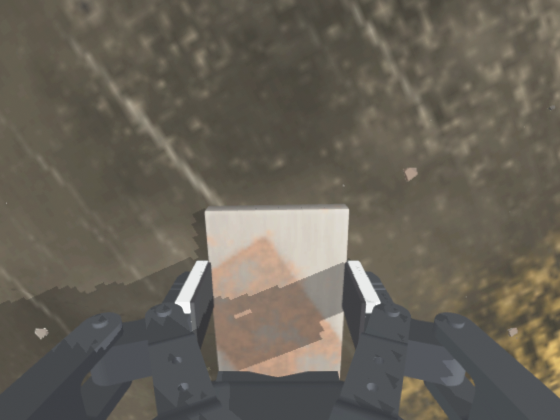

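The plate is held square across its width between the pads; its near end shows at row 208. Lifting it and carrying it to a spot down-slope of the rest.

```bash
cat >> h.py <<'E'
B0,RB=bed(.6968,.0592,13.0); RT=tool(103,30)
def plate_at(s,h,y=0): return RB.apply([.065+s-.0286,y,.004+h+.0046])+B0
E
python3 -c "
from h import *
print((RB.inv()*RT).as_matrix().round(2).tolist())
p=plate_at(-.06,.08);print(p);go(p,RT);go(plate_at(-.06,.01),RT)"
```

```text
[[-1.0, 0.0, -0.0], [-0.0, 1.0, 0.0], [0.0, 0.0, -1.0]]
[0.57525883 0.03114001 0.12692985]
dpos [0.0505, 0.279, -0.118] turn [-0.183, -0.499, -0.688]
dpos [0.024, 0.3016, -0.0573] turn [-0.183, -0.499, -0.688]
```

In the tool's units: 0.279 m / 0.6 = 0.465, -0.118 m / 0.6 = -0.1967, -0.688 rad / 6.2832 = -0.1095.

move_arm(plan=[{"delta_pos":[0,0,0],"turn":[0,0,0],"fingers":0.5},{"delta_pos":[0,0,-0.0333],"turn":[0,0,0],"fingers":0.5},{"delta_pos":[0,0,-0.1],"turn":[0,0,0],"fingers":0.5},{"delta_pos":[0.0083,0.05,-0.1833],"turn":[-0.0064,-0.0159,-0.0223],"fingers":0.5},{"delta_pos":[0.025,0.1333,-0.2167],"turn":[-0.0111,-0.0318,-0.0446],"fingers":0.5},{"delta_pos":[0.0417,0.225,-0.2167],"turn":[-0.0175,-0.0477,-0.0668],"fingers":0.5},{"delta_pos":[0.0583,0.3083,-0.2167],"turn":[-0.0239,-0.0637,-0.0875],"fingers":0.5},{"delta_pos":[0.0717,0.3917,-0.2083],"turn":[-0.0291,-0.0794,-0.1095],"fingers":0.5},{"delta_pos":[0.0842,0.465,-0.1967],"turn":[-0.0291,-0.0794,-0.1095],"fingers":0.5},{"delta_pos":[0.0842,0.465,-0.1967],"turn":[-0.0291,-0.0794,-0.1095],"fingers":0.5},{"delta_pos":[0.0842,0.465,-0.1967],"turn":[-0.0291,-0.0794,-0.1095],"fingers":0.5}], force=100)

```text
clock: 5.55
position: [0.5741, 0.0303, 0.125]
ee_rot: [-0.109, 0.96, 0.029, 0.255]
ft_force: [0.3, -0.7, -5.0]
grip_width: 0.66
grasp_force: 108.6
```

```bash
cat > m4.py <<'E'
from h import *
import sys,pickle
st()
for n in sys.argv[1:]:
    c,o,W=snap(n);pickle.dump((c,o,W),open("last_"+n+".pkl","wb"))
    V=W.reshape(-1,3);V=V[~np.isnan(V[:,0])];B=RB.inv().apply(V-B0)*1000
    t=RB.inv().apply(o["position"]-B0)*1000;print(n,"TCP in bed",t.round(1))
    # plate top points: near expected plane
    m=(abs(B[:,2]-(t[2]-.6))<4)&(abs(B[:,1]-t[1])<38)&(B[:,0]>t[0]-45)&(B[:,0]<t[0]+110)
    q=B[m]
    if len(q)>50:
        k=np.linalg.lstsq(np.c_[q[:,:2],np.ones(len(q))],q[:,2],rcond=None)[0]
        print("top",len(q),"slopes",k[:2].round(3),"z med",np.median(q[:,2]).round(1),"x",np.percentile(q[:,0],[.5,99.5]).round(1),"y",np.percentile(q[:,1],[.5,99.5]).round(1), cv2.minAreaRect(q[:,:2].astype(np.float32)))
E
python3 m4.py scene wrist
python3 -c "
from h import *
go(plate_at(-.06,.008),RT);go(plate_at(.003,.0065),RT)"
```

```text
t 5.55 p [0.5741 0.0303 0.125 ] yaz 102.9 z [ 0.484  0.111 -0.868] q [-0.57  0.02  0.49  2.19 -0.2   0.42  1.87] F [ 0.3 -0.7 -5. ] T [-0.34  1.19 -0.05] w 0.66 g 108.6
scene TCP in bed [-25.7  -0.6  87.6]
top 1017 slopes [-0.022 -0.013] z med 86.3 x [-58.2  70.1] y [-32.2  33. ] ((5.609565734863281, 0.5198249816894531), (130.70172119140625, 75.8526382446289), 2.5552022457122803)
wrist TCP in bed [-25.6  -1.1  87.6]
top 22006 slopes [-0.022 -0.003] z med 85.8 x [-61.9  23.3] y [-30.9  29.1] ((-17.89403533935547, -0.8616065979003906), (88.5479507446289, 75.98113250732422), 0.8336447477340698)
dpos [-0.0022, 0.0014, 0.071] turn [-0.001, -0.003, -0.002]
dpos [-0.0652, 0.0015, 0.0723] turn [-0.001, -0.003, -0.002]
```

In the tool's units: 0.071 m / 0.6 = 0.1183, 0.06 m / 0.6 = 0.1.

move_arm(plan=[{"delta_pos":[-0.0033,0.0017,0.05],"turn":[0,0,0],"fingers":0.5},{"delta_pos":[-0.0033,0.0025,0.1],"turn":[0,0,0],"fingers":0.5},{"delta_pos":[-0.0033,0.0025,0.1183],"turn":[0,0,0],"fingers":0.5},{"delta_pos":[-0.0033,0.0025,0.1183],"turn":[0,0,0],"fingers":0.5},{"delta_pos":[-0.0033,0.0025,0.1183],"turn":[0,0,0],"fingers":0.5}])

```text
clock: 6.28
position: [0.6105, 0.0399, 0.0649]
ee_rot: [-0.109, 0.96, 0.029, 0.256]
ft_force: [0.0, 0.1, -4.2]
grip_width: 0.661
grasp_force: 108.7
```

```bash
python3 m4.py scene side wrist
python3 - <<'E'
from h import *
import pickle
c,o,W=pickle.load(open("w1.pkl","rb"));V=W.reshape(-1,3);V=V[~np.isnan(V[:,0])];B=RB.inv().apply(V-B0)*1000
q=B[(abs(B[:,2]+.9)<3)&(abs(B[:,1])<35)&(B[:,0]>5)&(B[:,0]<85)]
print([(x,*np.percentile(q[abs(q[:,0]-x)<5][:,1],[1,99]).round(1)) for x in range(10,90,20)])
c,o,W=pickle.load(open("last_side.pkl","rb"))
a=c["color"];b=cv2.resize(a[180:320,280:430],None,fx=4,fy=4)[...,::-1]
c,o,W=pickle.load(open("last_scene.pkl","rb"))
d=cv2.resize(c["color"][205:345,170:300],None,fx=4,fy=4)[...,::-1]
cv2.imwrite("pics/c5.png",np.hstack([b,d])[:, :1120][::1,::1] if 0 else cv2.resize(np.hstack([b,d]),(800,400)))
E
```

```text
t 6.28 p [0.6105 0.0399 0.0649] yaz 102.9 z [ 0.486  0.111 -0.867] q [-0.49  0.23  0.41  2.15 -0.51  0.3   2.14] F [ 0.   0.1 -4.2] T [-0.28  1.13 -0.04] w 0.661 g 108.7
scene TCP in bed [-23.2   0.6  16.8]
top 996 slopes [-0.024 -0.011] z med 15.3 x [-55.3  71.8] y [-31.4  33.5] ((6.044315338134766, -0.334136962890625), (73.14707946777344, 129.93121337890625), 86.16691589355469)
side TCP in bed [-23.    0.9  16.9]
top 303 slopes [-0.025  0.016] z med 16.3 x [-57.1  73.2] y [-35.3  32. ] ((7.4161834716796875, 1.518310546875), (130.8933868408203, 70.40611267089844), 3.814976692199707)
wrist TCP in bed [-22.9   1.1  16.8]
top 22015 slopes [-0.02  -0.002] z med 15.0 x [-59.1  25.9] y [-28.8  31.4] ((-14.881637573242188, 1.3352165222167969), (89.20230865478516, 75.69512176513672), 0.47152990102767944)
[(10, np.float64(-23.0), np.float64(24.2)), (30, np.float64(-23.1), np.float64(24.2)), (50, np.float64(-22.2), np.float64(24.0)), (70, np.float64(-23.1), np.float64(24.5))]
```

View pics/c5.png

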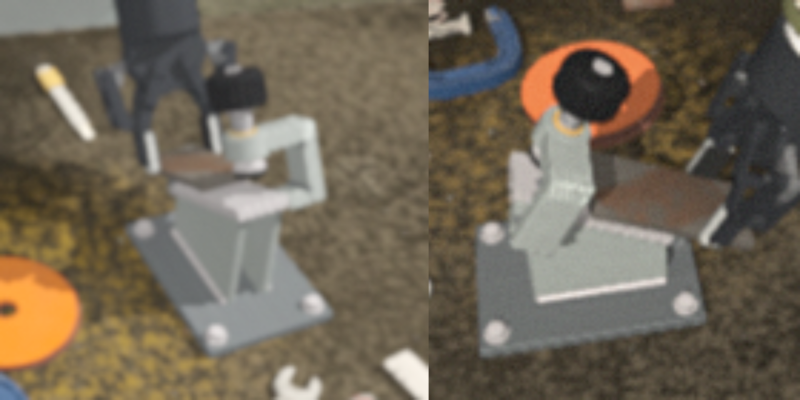

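Side crop (left) and scene crop (right): the plate sits level with the bed slope, just above the stop bar and below the foot, lined up with the bed. Sliding it up under the foot.

In the tool's units: -0.063 m / 0.6 = -0.105, -0.055 m / 0.6 = -0.0917, -0.02 rad / 6.2832 = -0.0032.

move_arm(plan=[{"delta_pos":[-0.025,-0.0008,0],"turn":[0,-0.0032,0],"fingers":0.5},{"delta_pos":[-0.05,-0.0008,0],"turn":[0,-0.0032,0],"fingers":0.5},{"delta_pos":[-0.075,-0.0008,0],"turn":[0,-0.0032,0],"fingers":0.5},{"delta_pos":[-0.0917,-0.0008,0],"turn":[0,-0.0032,0],"fingers":0.5},{"delta_pos":[-0.105,-0.0008,0],"turn":[0,-0.0032,0],"fingers":0.5},{"delta_pos":[-0.105,-0.0008,0],"turn":[0,-0.0032,0],"fingers":0.5},{"delta_pos":[-0.105,-0.0008,0],"turn":[0,-0.0032,0],"fingers":0.5}])

```text
clock: 7.3
position: [0.6632, 0.0524, 0.095]
ee_rot: [-0.109, 0.958, 0.03, 0.265]
ft_force: [0.0, -0.3, -4.7]
grip_width: 0.657
grasp_force: 108.7
```

```bash
python3 m4.py wrist side
```

```text
t 7.3 p [0.6632 0.0524 0.095 ] yaz 103.0 z [ 0.501  0.115 -0.858] q [-0.51  0.28  0.44  2.02 -0.49  0.37  2.09] F [ 0.  -0.3 -4.7] T [-0.32  1.24  0.03] w 0.657 g 108.7
wrist TCP in bed [38.8  0.9 15.8]
top 21940 slopes [-0.003 -0.002] z med 13.9 x [ 2.6 87.8] y [-29.   31.2] ((46.394107818603516, 1.196441650390625), (88.36295318603516, 75.72531127929688), 0.804223895072937)
side TCP in bed [38.7  0.9 15.8]
top 335 slopes [-0.014  0.01 ] z med 15.6 x [  5.1 136.1] y [-35.2  30.7] ((70.441162109375, -2.114368438720703), (133.67967224121094, 64.9339599609375), 1.6158474683761597)
```

In the tool's units: 0.0065 m / 0.6 = 0.0108, 0.003 m / 0.6 = 0.005.

move_arm(plan=[{"delta_pos":[-0.0017,-0.0008,0.005],"turn":[0,0,0],"fingers":0.5},{"delta_pos":[-0.0017,-0.0008,0.0083],"turn":[0,0,0],"fingers":0.5},{"delta_pos":[-0.0017,-0.0008,0.0108],"turn":[0,0,0],"fingers":0.5},{"delta_pos":[-0.0017,-0.0008,0.0108],"turn":[0,0,0],"fingers":0.5}])

```text
clock: 7.9
position: [0.6679, 0.0529, 0.0903]
ee_rot: [-0.109, 0.958, 0.03, 0.265]
ft_force: [-0.2, 0.0, -4.9]
grip_width: 0.66
grasp_force: 108.7
```

```bash
python3 m4.py wrist
```

```text
t 7.9 p [0.6679 0.0529 0.0903] yaz 103.0 z [ 0.502  0.115 -0.857] q [-0.5   0.29  0.43  2.01 -0.5   0.36  2.1 ] F [-0.2  0.  -4.9] T [-0.32  1.19 -0.03] w 0.66 g 108.7
wrist TCP in bed [40.5  0.4  9.3]
top 21960 slopes [-0.002 -0.003] z med 7.5 x [ 4.3 89.5] y [-29.4  30.7] ((47.440372467041016, 2.757465362548828), (95.5929946899414, 74.98178100585938), 8.881736755371094)
```

In the tool's units: 0.0015 m / 0.6 = 0.0025, 0.001 m / 0.6 = 0.0017.

move_arm(plan=[{"delta_pos":[0,0,0.0008],"turn":[0,0,0],"fingers":0.5},{"delta_pos":[0,0,0.0017],"turn":[0,0,0],"fingers":0.5},{"delta_pos":[0,0,0.0025],"turn":[0,0,0],"fingers":0.5},{"delta_pos":[0,0,0.0025],"turn":[0,0,0],"fingers":0.5}])

```text
clock: 8.45
position: [0.6684, 0.0531, 0.0898]
ee_rot: [-0.109, 0.958, 0.03, 0.265]
ft_force: [-10.4, -2.1, 6.2]
grip_width: 0.659
grasp_force: 110.7
```

In the tool's units: 0.003 m / 0.6 = 0.005, 0.002 m / 0.6 = 0.0033.

move_arm(plan=[{"delta_pos":[0,0,-0.0005],"turn":[0,0,0],"fingers":0.5},{"delta_pos":[0.0017,0,-0.0005],"turn":[0,0,0],"fingers":0.5},{"delta_pos":[0.0033,0,-0.0005],"turn":[0,0,0],"fingers":0.5},{"delta_pos":[0.005,0,-0.0005],"turn":[0,0,0],"fingers":0.5},{"delta_pos":[0.005,0,-0.0005],"turn":[0,0,0],"fingers":0.5}])

```text
clock: 9.07
position: [0.6669, 0.0526, 0.089]
ee_rot: [-0.109, 0.957, 0.03, 0.267]
ft_force: [0.3, -0.6, 6.1]
grip_width: 0.661
grasp_force: 109.8
```

```bash
cat > m5.py <<'E'
from h import *
o=get_obs();print("F bed",RB.inv().apply(o["ft_force"]).round(1))
E
python3 m4.py wrist; python3 m5.py
```

```text
t 9.07 p [0.6669 0.0526 0.089 ] yaz 103.0 z [ 0.504  0.116 -0.856] q [-0.49  0.29  0.42  2.01 -0.51  0.36  2.11] F [ 0.3 -0.6  6.1] T [0.27 0.04 0.04] w 0.661 g 109.8
wrist TCP in bed [38.9  0.3  8.7]
top 21927 slopes [ 0.001 -0.002] z med 6.9 x [ 2.8 87.7] y [-29.6  30.6] ((47.00423812866211, 0.44525146484375), (89.1480484008789, 75.65790557861328), 0.6888332962989807)
F bed [ 3.  -0.2  5.5]
```

In the tool's units: 0.003 m / 0.6 = 0.005, 0.002 m / 0.6 = 0.0033.

move_arm(plan=[{"delta_pos":[0.0017,0,-0.0005],"turn":[0,0,0],"fingers":0.5},{"delta_pos":[0.0033,0,-0.0005],"turn":[0,0,0],"fingers":0.5},{"delta_pos":[0.005,0,-0.0005],"turn":[0,0,0],"fingers":0.5},{"delta_pos":[0.005,0,-0.0005],"turn":[0,0,0],"fingers":0.5}])

```text
clock: 9.62
position: [0.6641, 0.0519, 0.0873]
ee_rot: [-0.109, 0.957, 0.03, 0.266]
ft_force: [4.0, 0.8, 4.1]
grip_width: 0.657
grasp_force: 109.4
```

```bash
python3 m4.py wrist; python3 m5.py
```

```text
t 9.62 p [0.6641 0.0519 0.0873] yaz 103.0 z [ 0.503  0.115 -0.856] q [-0.49  0.29  0.42  2.02 -0.51  0.35  2.11] F [4.  0.8 4.1] T [ 0.25 -0.56 -0.09] w 0.657 g 109.4
wrist TCP in bed [35.6  0.2  8.7]
top 21936 slopes [ 0.001 -0.002] z med 6.9 x [-0.6 84.6] y [-29.7  30.4] ((41.53823471069336, 2.4268417358398438), (95.46955108642578, 74.9466323852539), 9.14338207244873)
F bed [ 5.8 -1.   2.2]
```

In the tool's units: 0.002 m / 0.6 = 0.0033, 0.001 m / 0.6 = 0.0017.

move_arm(plan=[{"delta_pos":[0.0017,0,0],"turn":[0,0,0],"fingers":0.5},{"delta_pos":[0.0033,0,0],"turn":[0,0,0],"fingers":0.5},{"delta_pos":[0.0033,0,0],"turn":[0,0,0],"fingers":0.5}])

```text
clock: 10.05
position: [0.6638, 0.0519, 0.0874]
ee_rot: [-0.109, 0.957, 0.03, 0.268]
ft_force: [11.5, 1.4, 2.9]
grip_width: 0.659
grasp_force: 108.7
```

```bash
python3 m4.py wrist; python3 m5.py
```

```text
t 10.05 p [0.6638 0.0519 0.0874] yaz 102.9 z [ 0.506  0.115 -0.855] q [-0.49  0.29  0.42  2.02 -0.51  0.35  2.12] F [11.5  1.4  2.9] T [ 0.43 -1.79 -0.18] w 0.659 g 108.7
wrist TCP in bed [35.4  0.3  8.9]
top 21887 slopes [ 0.007 -0.003] z med 7.2 x [-0.6 84.1] y [-29.6  30.6] ((43.12428665161133, 0.6648826599121094), (88.5479965209961, 75.66593933105469), 0.9099388122558594)
F bed [12.  -1.  -3.9]
```

In the tool's units: -0.1 m / 0.6 = -0.1667, -0.001 m / 0.6 = -0.0017.

move_arm(plan=[{"delta_pos":[-0.0017,0,0.0013],"turn":[0,0,0],"fingers":0.5},{"delta_pos":[-0.0017,0,0.0013],"turn":[0,0,0],"fingers":0.3},{"delta_pos":[-0.0017,0,0.0008],"turn":[0,0,0],"fingers":0.15},{"delta_pos":[-0.0017,0,0],"turn":[0,0,0],"fingers":0},{"delta_pos":[-0.0017,0,0],"turn":[0,0,0],"fingers":0},{"delta_pos":[0,0,-0.0333],"turn":[0,0,0],"fingers":0},{"delta_pos":[0.0333,0,-0.1],"turn":[0,0,0],"fingers":0},{"delta_pos":[0.0667,0,-0.1667],"turn":[0,0,0],"fingers":0},{"delta_pos":[0.0667,0,-0.1667],"turn":[0,0,0],"fingers":0},{"delta_pos":[0.0667,0,-0.1667],"turn":[0,0,0],"fingers":0}])

```text
clock: 11.35
position: [0.5783, 0.0328, 0.1507]
ee_rot: [-0.109, 0.957, 0.03, 0.266]
ft_force: [-0.6, 0.5, 0.1]
grip_width: 1.001
grasp_force: 0.0
```

```bash
cat > m6.py <<'E'
from h import *
import pickle
st()
for n in("wrist","scene","side"):
    c,o,W=snap(n);pickle.dump((c,o,W),open("last_"+n+".pkl","wb"))
    if n=="wrist": cv2.imwrite("pics/w6.png",c["color"][...,::-1])
    V=W.reshape(-1,3);B=RB.inv().apply(V-B0)*1000
    q=B[(abs(B[:,2]-7.5)<3.5)&(abs(B[:,1])<38)&(B[:,0]>-15)&(B[:,0]<140)]
    if len(q)>30:
        k=np.linalg.lstsq(np.c_[q[:,:2],np.ones(len(q))],q[:,2],rcond=None)[0]
        print(n,len(q),"slopes",k[:2].round(3),"z",np.median(q[:,2]).round(1))
        for x in(10,25,40,60,80,100,120):
            s=q[abs(q[:,0]-x)<5]
            if len(s)>8:print("  x",x,np.percentile(s[:,1],[1,99]).round(1))
        for y in(-20,0,20):
            s=q[abs(q[:,1]-y)<5]
            if len(s)>8:print("  y",y,np.percentile(s[:,0],[1,99]).round(1))
    m=(B[:,2]>98)&(B[:,2]<125)&(np.hypot(B[:,0]-108,B[:,1])<35)&(c["color"].reshape(-1,3).max(1)<70);s=B[m]
    if len(s)>30:
        e=s[s[:,2]>np.percentile(s[:,2],90)-4];print(" knob top",np.percentile(s[:,2],[50,80,95]).round(1),cv2.minEnclosingCircle(s[s[:,2]>104][:,:2].astype(np.float32)))
E
python3 m6.py
```

```text
t 11.35 p [0.5783 0.0328 0.1507] yaz 103.0 z [ 0.502  0.116 -0.857] q [-0.67 -0.03  0.57  2.18 -0.12  0.45  1.8 ] F [-0.6  0.5  0.1] T [-0.15  0.54 -0.04] w 1.001 g 0.0
wrist 10058 slopes [0.001 0.003] z 6.8
  x 10 [-29.1  29.6]
  x 25 [-29.4  29.4]
  x 40 [-29.2  29.9]
  x 60 [-29.2  29.8]
  x 80 [-29.3  29.8]
  x 100 [-29.3  30.5]
  x 120 [-29.3  30.4]
  y -20 [ -0.2 126.8]
  y 0 [ -0.5 105.2]
  y 20 [ -0.3 122. ]
scene 883 slopes [-0.001 -0.004] z 7.8
  x 10 [-29.3  30.2]
  x 25 [-28.9  28.9]
  x 40 [-30.2  29.4]
  x 60 [-30.6  29.6]
  x 120 [-29.5  28.8]
  y -20 [ -2.2 131.3]
  y 0 [ -2.5 131.7]
  y 20 [ -3.1 131.6]
 knob top [108.3 109.9 110.7] ((112.21604919433594, 4.172370433807373), 21.823501586914062)
side 395 slopes [-0.01   0.019] z 8.6
  x 10 [-31.2  24.2]
  x 25 [-32.   22.5]
  x 40 [-31.7  19.2]
  x 60 [-31.    6.9]
  x 80 [-30.5  27.9]
  x 100 [-30.1  27.6]
  x 120 [-30.2  27.6]
  y -20 [  4.7 132.1]
  y 0 [  5.4 132.3]
  y 20 [  0.3 132.3]
 knob top [103.4 107.4 109.3] ((121.1259765625, -5.914066314697266), 20.310632705688477)
```

View pics/w6.png

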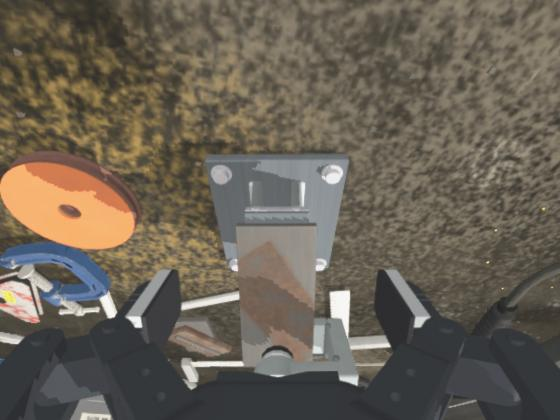

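Wrist view: the plate (276,290) lies along the bed with its lower end (row 224) at the stop, and the foot is above its upper end at (276,360). Depth shows it flat, centred to about 0.3 mm and touching the stop. Now the knob.

Run:
```python
from h import *
o=get_obs();print(RB.inv().apply(o["position"]-B0).round(4))
for p in([.03,.0003,.165],[.1075,.0003,.165],[.1075,.0003,.091]): go(RB.apply(p)+B0,RT,o)
```

```text
[-0.0094  0.0005  0.1068]
dpos [-0.0403, -0.0003, -0.0575] turn [-0.001, 0.016, 0.0]
dpos [-0.1178, -0.0003, -0.0563] turn [-0.001, 0.016, 0.0]
dpos [-0.1166, -0.0002, 0.0177] turn [-0.001, 0.016, 0.0]
```

In the tool's units: -0.118 m / 0.6 = -0.1967, -0.1 m / 0.6 = -0.1667, 0.016 rad / 6.2832 = 0.0025.

move_arm(plan=[{"delta_pos":[-0.025,0,-0.0833],"turn":[0,0.0025,0],"fingers":0},{"delta_pos":[-0.0833,0,-0.095],"turn":[0,0.0025,0],"fingers":0},{"delta_pos":[-0.1667,0,-0.0942],"turn":[0,0.0025,0],"fingers":0},{"delta_pos":[-0.1967,0,-0.0942],"turn":[0,0.0025,0],"fingers":0},{"delta_pos":[-0.1967,0,-0.0942],"turn":[0,0.0025,0],"fingers":0},{"delta_pos":[-0.1967,0,-0.0942],"turn":[0,0.0025,0],"fingers":0}])

```text
clock: 12.25
position: [0.6476, 0.0481, 0.2584]
ee_rot: [-0.109, 0.96, 0.029, 0.257]
ft_force: [0.3, 0.4, -0.9]
grip_width: 1.003
grasp_force: 0.0
```

Run:
```python
from h import *
st();c,o,W=snap("wrist")
print(RB.inv().apply(o["position"]-B0).round(4))
B=RB.inv().apply(W.reshape(-1,3)-B0)*1000
m=(B[:,2]>95)&(B[:,2]<118)&(np.hypot(B[:,0]-108,B[:,1])<34);s=B[m]
print(len(s),np.percentile(s[:,2],[50,90,98]).round(1),np.percentile(s[:,:2],[1,99],axis=0).round(1))
cv2.imwrite("pics/w7.png",c["color"][...,::-1])
go(RB.apply([.1075,.0003,.091])+B0,RT,o)
```

```text
t 12.25 p [0.6476 0.0481 0.2584] yaz 102.9 z [ 0.486  0.111 -0.867] q [-0.71  0.03  0.61  1.88 -0.11  0.72  1.76] F [ 0.3  0.4 -0.9] T [-0.12  0.6  -0.03] w 1.003 g 0.0
[0.1064 0.0002 0.1653]
4527 [107.9 109.2 109.8] [[ 84.4 -21.5]
 [127.5  22.7]]
dpos [-0.0011, 0.0001, 0.0743] turn [-0.001, -0.001, -0.0]
```

View pics/w7.png

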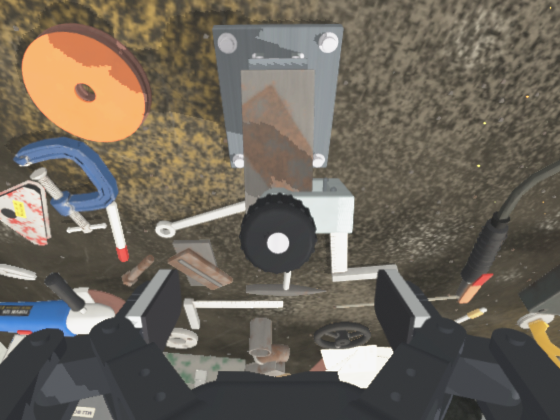

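Wrist view: the knob is centred at (278,232), between the open fingers. Going down on it and gripping.

In the tool's units: 0.0745 m / 0.6 = 0.1242, -0.001 m / 0.6 = -0.0017.

move_arm(plan=[{"delta_pos":[-0.0017,0.0007,0.05],"turn":[0,0,0],"fingers":0},{"delta_pos":[-0.0017,0.0007,0.0917],"turn":[0,0,0],"fingers":0},{"delta_pos":[-0.0017,0.0007,0.1167],"turn":[0,0,0],"fingers":0},{"delta_pos":[-0.0017,0.0007,0.1242],"turn":[0,0,0],"fingers":0},{"delta_pos":[-0.0017,0.0007,0.1242],"turn":[0,0,0],"fingers":0.3},{"delta_pos":[-0.0017,0.0007,0.1242],"turn":[0,0,0],"fingers":0.7},{"delta_pos":[-0.0017,0.0007,0.1242],"turn":[0,0,0],"fingers":0.7},{"delta_pos":[-0.0017,0.0007,0.1242],"turn":[0,0,0],"fingers":0.7}], force=60)

```text
clock: 13.3
position: [0.6855, 0.0571, 0.1971]
ee_rot: [-0.109, 0.959, 0.029, 0.258]
ft_force: [-5.4, -1.8, 5.4]
grip_width: 0.53
grasp_force: 60.0
```

```bash
cat > k.py <<'E'
from h import *
st();o=get_obs();print("bed",RB.inv().apply(o["position"]-B0).round(4),"Fbed",RB.inv().apply(o["ft_force"]).round(1),"Tbed",RB.inv().apply(o["torque"]).round(2),"rot",(RT.inv()*Ro.from_quat(o["ee_rot"])).as_rotvec().round(3))
E
python3 k.py
```

```text
t 13.3 p [0.6855 0.0571 0.1971] yaz 102.9 z [ 0.489  0.113 -0.865] q [-0.66  0.19  0.6   1.87 -0.31  0.6   1.9 ] F [-5.4 -1.8  5.4] T [-0.16  0.95  0.09] w 0.53 g 60.0
bed [0.1095 0.0005 0.0927] Fbed [-2.2 -0.6  7.5] Tbed [0.09 0.97 0.05] rot [ 0.    -0.002  0.001]
```

In the tool's units: 0.0026 m / 0.6 = 0.0043, 0.0005 m / 0.6 = 0.0008, 1.6 rad / 6.2832 = 0.2546.

move_arm(plan=[{"delta_pos":[0,0,0.0003],"turn":[0,0,0.0271],"fingers":0.7},{"delta_pos":[0,0,0.0008],"turn":[0,0,0.0541],"fingers":0.7},{"delta_pos":[0,0,0.0013],"turn":[0,0,0.0812],"fingers":0.7},{"delta_pos":[0,0,0.0018],"turn":[0,0,0.1082],"fingers":0.7},{"delta_pos":[0,0,0.0023],"turn":[0,0,0.1353],"fingers":0.7},{"delta_pos":[0,0,0.0027],"turn":[0,0,0.1623],"fingers":0.7},{"delta_pos":[0,0,0.0032],"turn":[0,0,0.1894],"fingers":0.7},{"delta_pos":[0,0,0.0037],"turn":[0,0,0.2165],"fingers":0.7},{"delta_pos":[0,0,0.004],"turn":[0,0,0.2435],"fingers":0.7},{"delta_pos":[0,0,0.0043],"turn":[0,0,0.2546],"fingers":0.7},{"delta_pos":[0,0,0.0043],"turn":[0,0,0.2546],"fingers":0.7}])

```text
clock: 14.68
position: [0.6865, 0.0569, 0.1947]
ee_rot: [0.613, 0.746, 0.206, 0.158]
ft_force: [-10.3, -2.7, 10.1]
grip_width: 0.534
grasp_force: 60.9
```

```bash
python3 k.py
```

```text
t 14.68 p [0.6865 0.0569 0.1947] yaz 10.9 z [ 0.489  0.113 -0.865] q [-0.9   0.24  0.89  1.88 -0.46  0.62  0.43] F [-10.3  -2.7  10.1] T [-0.43  1.53 -0.25] w 0.534 g 60.9
bed [1.092e-01 1.000e-04 9.020e-02] Fbed [-4.2 -0.4 14. ] Tbed [-0.19  1.58 -0.18] rot [-1.000e-03 -1.000e-03  1.603e+00]
```

In the tool's units: 0.0024 m / 0.6 = 0.004, 0.0022 m / 0.6 = 0.0037, 1.53 rad / 6.2832 = 0.2435.

move_arm(plan=[{"delta_pos":[0,0,0],"turn":[0,0,0.0271],"fingers":0.7},{"delta_pos":[0,0,0.0003],"turn":[0,0,0.0541],"fingers":0.7},{"delta_pos":[0,0,0.0007],"turn":[0,0,0.0812],"fingers":0.7},{"delta_pos":[0,0,0.001],"turn":[0,0,0.1082],"fingers":0.7},{"delta_pos":[0,0,0.0013],"turn":[0,0,0.1353],"fingers":0.7},{"delta_pos":[0,0,0.0017],"turn":[0,0,0.1623],"fingers":0.7},{"delta_pos":[0,0,0.0022],"turn":[0,0,0.1894],"fingers":0.7},{"delta_pos":[0,0,0.0027],"turn":[0,0,0.2165],"fingers":0.7},{"delta_pos":[0,0,0.003],"turn":[0,0,0.2435],"fingers":0.7},{"delta_pos":[0,0,0.0033],"turn":[0,0,0.2706],"fingers":0.7},{"delta_pos":[0,0,0.0037],"turn":[0,0,0.2976],"fingers":0.7},{"delta_pos":[0,0,0.004],"turn":[0,0,0.3183],"fingers":0.7}])

```text
clock: 16.18
position: [0.6876, 0.0577, 0.1919]
ee_rot: [0.959, -0.114, 0.244, -0.088]
ft_force: [-2.7, -2.1, 1.5]
grip_width: 0.531
grasp_force: 60.9
```

```bash
python3 k.py
```

```text
t 16.18 p [0.6876 0.0577 0.1919] yaz -100.4 z [ 0.488  0.113 -0.865] q [-1.17  0.44  1.28  1.89 -0.83  0.73 -1.3 ] F [-2.7 -2.1  1.5] T [-0.35  0.93  0.11] w 0.531 g 60.9
bed [0.1089 0.0006 0.0871] Fbed [-1.9 -1.4  2.8] Tbed [-0.06  0.99  0.16] rot [ 1.000e-03 -0.000e+00 -2.678e+00]
```

In the tool's units: -1.8 rad / 6.2832 = -0.2865.

move_arm(plan=[{"delta_pos":[0,0,0],"turn":[0,0,0],"fingers":0.2},{"delta_pos":[0,0,0],"turn":[0,0,0],"fingers":0.1},{"delta_pos":[0,0,0],"turn":[0,0,-0.0286],"fingers":0.1},{"delta_pos":[0,0,0],"turn":[0,0,-0.0573],"fingers":0.1},{"delta_pos":[0,0,0],"turn":[0,0,-0.0859],"fingers":0.1},{"delta_pos":[0,0,0],"turn":[0,0,-0.1146],"fingers":0.1},{"delta_pos":[0,0,0],"turn":[0,0,-0.1432],"fingers":0.1},{"delta_pos":[0,0,0],"turn":[0,0,-0.1719],"fingers":0.1},{"delta_pos":[0,0,0],"turn":[0,0,-0.2005],"fingers":0.1},{"delta_pos":[0,0,0],"turn":[0,0,-0.2292],"fingers":0.1},{"delta_pos":[0,0,0],"turn":[0,0,-0.2578],"fingers":0.1},{"delta_pos":[0,0,0],"turn":[0,0,-0.2865],"fingers":0.1}])

```text
clock: 17.68
position: [0.688, 0.0581, 0.1921]
ee_rot: [0.681, 0.685, 0.22, 0.138]
ft_force: [0.4, 0.4, -0.5]
grip_width: 0.903
grasp_force: 0.0
```

In the tool's units: -1.8 rad / 6.2832 = -0.2865.

move_arm(plan=[{"delta_pos":[0,0,0],"turn":[0,0,-0.0286],"fingers":0.1},{"delta_pos":[0,0,0],"turn":[0,0,-0.0573],"fingers":0.1},{"delta_pos":[0,0,0],"turn":[0,0,-0.0859],"fingers":0.1},{"delta_pos":[0,0,0],"turn":[0,0,-0.1146],"fingers":0.1},{"delta_pos":[0,0,0],"turn":[0,0,-0.1432],"fingers":0.1},{"delta_pos":[0,0,0],"turn":[0,0,-0.1719],"fingers":0.1},{"delta_pos":[0,0,0],"turn":[0,0,-0.2005],"fingers":0.1},{"delta_pos":[0,0,0],"turn":[0,0,-0.2292],"fingers":0.1},{"delta_pos":[0,0,0],"turn":[0,0,-0.2578],"fingers":0.1},{"delta_pos":[0,0,0],"turn":[0,0,-0.2865],"fingers":0.1},{"delta_pos":[0,0,0],"turn":[0,0,-0.2865],"fingers":0.1}])

```text
clock: 19.05
position: [0.688, 0.0579, 0.1921]
ee_rot: [-0.109, 0.959, 0.029, 0.258]
ft_force: [-0.1, -0.3, -0.2]
grip_width: 0.897
grasp_force: 0.0
```

```bash
python3 k.py
python3 - <<'E'
from h import *
for n in("scene","side"):
    c,o,W=snap(n)
    B=RB.inv().apply(W.reshape(-1,3)-B0)*1000
    m=(B[:,2]>85)&(B[:,2]<118)&(np.hypot(B[:,0]-108,B[:,1])<20);s=B[m]
    print(len(s),np.percentile(s[:,2],[50,80,90,95]).round(1))
E
```

```text
t 19.05 p [0.688  0.0579 0.1921] yaz 103.0 z [ 0.489  0.112 -0.865] q [-0.61  0.2   0.55  1.87 -0.3   0.59  1.9 ] F [-0.1 -0.3 -0.2] T [-0.13  0.51 -0.  ] w 0.897 g 0.0
bed [0.1093 0.0007 0.0871] Fbed [-0.2 -0.2 -0.1] Tbed [-0.01  0.53  0.01] rot [ 0.    -0.002  0.   ]
135 [104.2 104.8 105.5 106.1]
43 [104.6 105.2 105.5 105.6]
```

In the tool's units: 0.0025 m / 0.6 = 0.0042, 0.0022 m / 0.6 = 0.0037, 0.51 rad / 6.2832 = 0.0812.

move_arm(plan=[{"delta_pos":[0.0017,0,0],"turn":[0,0,0],"fingers":0.7},{"delta_pos":[0.0017,0,0],"turn":[0,0,0],"fingers":0.7},{"delta_pos":[0.0017,0,0],"turn":[0,0,0],"fingers":0.7},{"delta_pos":[0.0017,0,0.0003],"turn":[0,0,0.0271],"fingers":0.7},{"delta_pos":[0.0017,0,0.0008],"turn":[0,0,0.0541],"fingers":0.7},{"delta_pos":[0.0017,0,0.0013],"turn":[0,0,0.0812],"fingers":0.7},{"delta_pos":[0.0017,0,0.0018],"turn":[0,0,0.1082],"fingers":0.7},{"delta_pos":[0.0017,0,0.0023],"turn":[0,0,0.1353],"fingers":0.7},{"delta_pos":[0.0017,0,0.0027],"turn":[0,0,0.1623],"fingers":0.7},{"delta_pos":[0.0017,0,0.0032],"turn":[0,0,0.1894],"fingers":0.7},{"delta_pos":[0.0017,0,0.0037],"turn":[0,0,0.2165],"fingers":0.7},{"delta_pos":[0.0017,0,0.0042],"turn":[0,0,0.2435],"fingers":0.7}])

```text
clock: 20.65
position: [0.6887, 0.0588, 0.1898]
ee_rot: [0.588, 0.766, 0.201, 0.165]
ft_force: [-2.0, 0.9, 4.6]
grip_width: 0.533
grasp_force: 60.5
```

```bash
python3 k.py
```

```text
t 20.65 p [0.6887 0.0588 0.1898] yaz 15.3 z [ 0.489  0.113 -0.865] q [-0.85  0.24  0.82  1.88 -0.44  0.61  0.48] F [-2.   0.9  4.6] T [0.18 0.42 0.3 ] w 0.533 g 60.5
bed [0.1089 0.0015 0.0847] Fbed [0.8 1.3 4.8] Tbed [0.38 0.36 0.12] rot [-0.002 -0.002  1.536]
```

In the tool's units: 0.003 m / 0.6 = 0.005, 0.0028 m / 0.6 = 0.0047, 0.85 rad / 6.2832 = 0.1353.

move_arm(plan=[{"delta_pos":[0,0,0.0003],"turn":[0,0,0.0271],"fingers":0.7},{"delta_pos":[0,0,0.0008],"turn":[0,0,0.0541],"fingers":0.7},{"delta_pos":[0,0,0.0013],"turn":[0,0,0.0812],"fingers":0.7},{"delta_pos":[0,0,0.0017],"turn":[0,0,0.1082],"fingers":0.7},{"delta_pos":[0,0,0.0022],"turn":[0,0,0.1353],"fingers":0.7},{"delta_pos":[0,0,0.0027],"turn":[0,0,0.1623],"fingers":0.7},{"delta_pos":[0,0,0.003],"turn":[0,0,0.1894],"fingers":0.7},{"delta_pos":[0,0,0.0035],"turn":[0,0,0.2165],"fingers":0.7},{"delta_pos":[0,0,0.004],"turn":[0,0,0.2435],"fingers":0.7},{"delta_pos":[0,0,0.0043],"turn":[0,0,0.2706],"fingers":0.7},{"delta_pos":[0,0,0.0047],"turn":[0,0,0.2976],"fingers":0.7},{"delta_pos":[0,0,0.005],"turn":[0,0,0.3183],"fingers":0.7}])

```text
clock: 22.15
position: [0.6911, 0.0582, 0.1876]
ee_rot: [0.962, -0.081, 0.249, -0.079]
ft_force: [7.7, -2.1, -2.4]
grip_width: 0.527
grasp_force: 62.2
```

```bash
python3 k.py
```

```text
t 22.15 p [0.6911 0.0582 0.1876] yaz -96.8 z [ 0.492  0.111 -0.864] q [-1.14  0.43  1.24  1.88 -0.82  0.71 -1.24] F [ 7.7 -2.1 -2.4] T [-0.49 -0.77 -0.2 ] w 0.527 g 62.2
bed [0.1098 0.0003 0.0817] Fbed [ 4.9 -3.7 -5.6] Tbed [-0.66 -0.64  0.15] rot [ 7.000e-03  2.000e-03 -2.748e+00]
```

In the tool's units: -1.8 rad / 6.2832 = -0.2865.

move_arm(plan=[{"delta_pos":[0,0,0],"turn":[0,0,0],"fingers":0.2},{"delta_pos":[0,0,0],"turn":[0,0,0],"fingers":0.1},{"delta_pos":[0,0,0],"turn":[0,0,-0.0286],"fingers":0.1},{"delta_pos":[0,0,0],"turn":[0,0,-0.0573],"fingers":0.1},{"delta_pos":[0,0,0],"turn":[0,0,-0.0859],"fingers":0.1},{"delta_pos":[0,0,0],"turn":[0,0,-0.1146],"fingers":0.1},{"delta_pos":[0,0,0],"turn":[0,0,-0.1432],"fingers":0.1},{"delta_pos":[0,0,0],"turn":[0,0,-0.1719],"fingers":0.1},{"delta_pos":[0,0,0],"turn":[0,0,-0.2005],"fingers":0.1},{"delta_pos":[0,0,0],"turn":[0,0,-0.2292],"fingers":0.1},{"delta_pos":[0,0,0],"turn":[0,0,-0.2578],"fingers":0.1},{"delta_pos":[0,0,0],"turn":[0,0,-0.2865],"fingers":0.1}])

```text
clock: 23.65
position: [0.6896, 0.0585, 0.1865]
ee_rot: [0.657, 0.708, 0.215, 0.146]
ft_force: [1.4, 0.5, -0.1]
grip_width: 0.899
grasp_force: 0.0
```

In the tool's units: -1.73 rad / 6.2832 = -0.2753.

move_arm(plan=[{"delta_pos":[0,0,0],"turn":[0,0,-0.0286],"fingers":0.1},{"delta_pos":[0,0,0],"turn":[0,0,-0.0573],"fingers":0.1},{"delta_pos":[0,0,0],"turn":[0,0,-0.0859],"fingers":0.1},{"delta_pos":[0,0,0],"turn":[0,0,-0.1146],"fingers":0.1},{"delta_pos":[0,0,0],"turn":[0,0,-0.1432],"fingers":0.1},{"delta_pos":[0,0,0],"turn":[0,0,-0.1719],"fingers":0.1},{"delta_pos":[0,0,0],"turn":[0,0,-0.2005],"fingers":0.1},{"delta_pos":[0,0,0],"turn":[0,0,-0.2292],"fingers":0.1},{"delta_pos":[0,0,0],"turn":[0,0,-0.2578],"fingers":0.1},{"delta_pos":[0,0,0],"turn":[0,0,-0.2753],"fingers":0.1},{"delta_pos":[0,0,0],"turn":[0,0,-0.2753],"fingers":0.1}])

```text
clock: 25.02
position: [0.6896, 0.0583, 0.1865]
ee_rot: [-0.109, 0.96, 0.029, 0.258]
ft_force: [0.1, 0.3, -0.5]
grip_width: 0.898
grasp_force: 0.0
```

```bash
python3 k.py
python3 - <<'E'
from h import *
for n in("scene","side"):
    c,o,W=snap(n)
    B=RB.inv().apply(W.reshape(-1,3)-B0)*1000
    m=(B[:,2]>85)&(B[:,2]<118)&(np.hypot(B[:,0]-108,B[:,1])<20);s=B[m]
    print(len(s),np.percentile(s[:,2],[50,80,90,95]).round(1))
    a=c["color"];p=(190,180) if n=="scene" else (310,180)
    cv2.imwrite(f"pics/k_{n}.png",cv2.resize(a[p[1]:p[1]+120,p[0]:p[0]+120],(480,480),interpolation=2)[...,::-1])
E
```

```text
t 25.02 p [0.6896 0.0583 0.1865] yaz 103.0 z [ 0.488  0.112 -0.865] q [-0.58  0.21  0.51  1.87 -0.3   0.58  1.9 ] F [ 0.1  0.3 -0.5] T [-0.14  0.49 -0.03] w 0.898 g 0.0
bed [0.108  0.0007 0.0814] Fbed [-0.2  0.3 -0.5] Tbed [-0.03  0.51 -0.02] rot [ 0.    -0.001  0.   ]
143 [98.4 99.2 99.7 99.9]
41 [ 99.   99.3  99.9 100.3]
```

In the tool's units: 0.0019 m / 0.6 = 0.0032, 0.0016 m / 0.6 = 0.0027, 1.2 rad / 6.2832 = 0.191.

move_arm(plan=[{"delta_pos":[0,0,0],"turn":[0,0,0],"fingers":0.7},{"delta_pos":[0,0,0],"turn":[0,0,0],"fingers":0.7},{"delta_pos":[0,0,0],"turn":[0,0,0],"fingers":0.7},{"delta_pos":[0,0,0.0003],"turn":[0,0,0.0271],"fingers":0.7},{"delta_pos":[0,0,0.0008],"turn":[0,0,0.0541],"fingers":0.7},{"delta_pos":[0,0,0.0013],"turn":[0,0,0.0812],"fingers":0.7},{"delta_pos":[0,0,0.0017],"turn":[0,0,0.1082],"fingers":0.7},{"delta_pos":[0,0,0.0022],"turn":[0,0,0.1353],"fingers":0.7},{"delta_pos":[0,0,0.0027],"turn":[0,0,0.1623],"fingers":0.7},{"delta_pos":[0,0,0.0032],"turn":[0,0,0.191],"fingers":0.7},{"delta_pos":[0,0,0.0032],"turn":[0,0,0.191],"fingers":0.7}], force=70)

```text
clock: 26.5
position: [0.6909, 0.0591, 0.1854]
ee_rot: [0.453, 0.853, 0.17, 0.196]
ft_force: [-5.4, 0.4, 4.4]
grip_width: 0.53
grasp_force: 70.8
```

```bash
python3 k.py
```

```text
t 26.5 p [0.6909 0.0591 0.1854] yaz 37.0 z [ 0.489  0.113 -0.865] q [-0.77  0.24  0.73  1.87 -0.41  0.6   0.78] F [-5.4  0.4  4.4] T [0.18 0.63 0.06] w 0.53 g 70.8
bed [0.1087 0.0013 0.0797] Fbed [-2.3  1.6  6.4] Tbed [ 0.3   0.57 -0.11] rot [-1.000e-03 -2.000e-03  1.204e+00]
```

In the tool's units: 0.001 m / 0.6 = 0.0017, 0.0008 m / 0.6 = 0.0013, 0.6 rad / 6.2832 = 0.0955.

move_arm(plan=[{"delta_pos":[0,0,0.0003],"turn":[0,0,0.0239],"fingers":0.7},{"delta_pos":[0,0,0.0008],"turn":[0,0,0.0477],"fingers":0.7},{"delta_pos":[0,0,0.0013],"turn":[0,0,0.0716],"fingers":0.7},{"delta_pos":[0,0,0.0017],"turn":[0,0,0.0955],"fingers":0.7}])

```text
clock: 27.0
position: [0.6917, 0.0594, 0.1849]
ee_rot: [0.685, 0.68, 0.221, 0.137]
ft_force: [-1.8, 1.1, 5.5]
grip_width: 0.531
grasp_force: 70.7
```

```bash
python3 k.py
```

```text
t 27.0 p [0.6917 0.0594 0.1849] yaz -2.4 z [ 0.49   0.113 -0.865] q [-0.86  0.27  0.85  1.88 -0.49  0.61  0.24] F [-1.8  1.1  5.5] T [0.16 0.39 0.28] w 0.531 g 70.7
bed [0.1092 0.0013 0.0789] Fbed [1.4 1.4 5.5] Tbed [0.36 0.34 0.12] rot [-0.003 -0.002  1.805]
```

In the tool's units: 0.0007 m / 0.6 = 0.0012, 0.0005 m / 0.6 = 0.0008, 0.4 rad / 6.2832 = 0.0637.

move_arm(plan=[{"delta_pos":[0,0,0.0003],"turn":[0,0,0.0239],"fingers":0.7},{"delta_pos":[0,0,0.0008],"turn":[0,0,0.0477],"fingers":0.7},{"delta_pos":[0,0,0.0012],"turn":[0,0,0.0637],"fingers":0.7},{"delta_pos":[0,0,0.0012],"turn":[0,0,0.0637],"fingers":0.7}])

```text
clock: 27.5
position: [0.6923, 0.0594, 0.1845]
ee_rot: [0.806, 0.532, 0.244, 0.091]
ft_force: [-2.7, 1.1, 7.6]
grip_width: 0.532
grasp_force: 71.0
```

```bash
python3 k.py
python3 - <<'E'
from h import *
for n in("scene","side"):
    c,o,W=snap(n)
    B=RB.inv().apply(W.reshape(-1,3)-B0)*1000
    a=c["color"].reshape(-1,3).max(1)
    for lab,lo,hi,r in(("boss",50,64,17),):
        s=B[(B[:,2]>lo)&(B[:,2]<hi)&(np.hypot(B[:,0]-108,B[:,1])<r)]
        if len(s)>5:print(n,lab,len(s),np.percentile(s[:,2],[20,50,90]).round(1))
    s=B[(B[:,2]>3)&(B[:,2]<12)&(abs(B[:,1])<28)&(B[:,0]>2)&(B[:,0]<128)];print(" plate z",np.median(s[:,2]).round(1),"x",np.percentile(s[:,0],[1,99]).round(1))
E
```

```text
t 27.5 p [0.6923 0.0594 0.1845] yaz -27.2 z [ 0.49   0.113 -0.864] q [-0.93  0.29  0.93  1.88 -0.55  0.62 -0.11] F [-2.7  1.1  7.6] T [0.32 0.41 0.12] w 0.532 g 71.0
bed [0.1095 0.0012 0.0783] Fbed [1.8 1.7 7.8] Tbed [ 0.41  0.33 -0.1 ] rot [-4.000e-03 -2.000e-03  2.202e+00]
scene boss 34 [55.4 56.4 57.3]
 plate z 8.0 x [  3.3 127.5]
side boss 43 [56.9 57.8 61.9]
 plate z 8.8 x [  2.7 126.5]
```

In the tool's units: 0.0003 m / 0.6 = 0.0005, 0.0002 m / 0.6 = 0.0003, 0.12 rad / 6.2832 = 0.0191.

move_arm(plan=[{"delta_pos":[0,0,0.0003],"turn":[0,0,0.0191],"fingers":0.7},{"delta_pos":[0,0,0.0005],"turn":[0,0,0.0382],"fingers":0.7},{"delta_pos":[0,0,0.0005],"turn":[0,0,0.0382],"fingers":0.7}])

```text
clock: 27.98
position: [0.6926, 0.0594, 0.1844]
ee_rot: [0.864, 0.431, 0.253, 0.061]
ft_force: [-0.1, -0.0, 6.4]
grip_width: 0.527
grasp_force: 70.9
```

```bash
python3 k.py
```

```text
t 27.98 p [0.6926 0.0594 0.1844] yaz -41.0 z [ 0.49   0.113 -0.864] q [-0.97  0.31  0.99  1.88 -0.59  0.63 -0.32] F [-0.1 -0.   6.4] T [0.3  0.14 0.07] w 0.527 g 70.9
bed [0.1097 0.0011 0.078 ] Fbed [ 3.1 -0.   5.6] Tbed [ 0.32  0.07 -0.1 ] rot [-5.000e-03 -2.000e-03  2.442e+00]
```

In the tool's units: -0.12 m / 0.6 = -0.2, -0.07 m / 0.6 = -0.1167.

move_arm(plan=[{"delta_pos":[0,0,0],"turn":[0,0,0],"fingers":0.3},{"delta_pos":[0,0,0],"turn":[0,0,0],"fingers":0},{"delta_pos":[0,0,0],"turn":[0,0,0],"fingers":0},{"delta_pos":[0,0,-0.05],"turn":[0,0,0],"fingers":0},{"delta_pos":[0,0,-0.1167],"turn":[0,0,0],"fingers":0},{"delta_pos":[0,0,-0.2],"turn":[0,0,0],"fingers":0},{"delta_pos":[0,0,-0.2],"turn":[0,0,0],"fingers":0},{"delta_pos":[0,0,-0.2],"turn":[0,0,0],"fingers":0}])

```text
clock: 28.98
position: [0.6333, 0.0454, 0.288]
ee_rot: [0.863, 0.432, 0.254, 0.06]
ft_force: [-0.2, -0.1, -0.0]
grip_width: 0.998
grasp_force: 0.0
```

```bash
python3 m6.py
python3 - <<'E'
from h import *
import pickle
for n in("wrist","scene","side"):
    c,o,W=pickle.load(open(f"last_{n}.pkl","rb"))
    B=RB.inv().apply(W.reshape(-1,3)-B0)*1000
    s=B[(B[:,2]>80)&(B[:,2]<118)&(np.hypot(B[:,0]-108,B[:,1])<20)]
    print(n,len(s),np.percentile(s[:,2],[50,80,90]).round(1))
    # foot region: side points between plate top and boss
    s=B[(B[:,2]>4)&(B[:,2]<36)&(np.hypot(B[:,0]-108,B[:,1])<15)];print("  foot",len(s),np.percentile(s[:,2],[2,50,98]).round(1) if len(s) else '')
im=[]
for n,(x,y) in(("side",(310,185)),("scene",(170,215))):
    c=pickle.load(open(f"last_{n}.pkl","rb"))[0]["color"];im.append(cv2.resize(c[y:y+110,x:x+110],(400,400),interpolation=2))
cv2.imwrite("pics/fin.png",np.hstack(im)[...,::-1])
E
```

```text
t 28.98 p [0.6333 0.0454 0.288 ] yaz -40.9 z [ 0.49   0.116 -0.864] q [-1.28 -0.14  1.11  1.89  0.11  0.79 -0.84] F [-0.2 -0.1 -0. ] T [-0.08  0.46  0.01] w 0.998 g 0.0
wrist 4098 slopes [-0.001  0.003] z 6.8
  x 10 [-28.8  30. ]
  x 25 [-28.7  30.3]
  x 40 [-28.3  30.3]
  x 60 [-28.   30.5]
  x 80 [15.1 30.7]
  x 120 [-28.1  31. ]
  y -20 [  0.7 129.6]
  y 0 [  0.7 129.4]
  y 20 [  0.9 129.2]
scene 845 slopes [-0.    -0.005] z 7.9
  x 10 [-29.6  29.1]
  x 25 [-31.7  29.3]
  x 40 [-30.5  29.8]
  x 60 [-29.3  29. ]
  x 120 [-30.9  29.5]
  y -20 [ -3.7 130.7]
  y 0 [ -2.1 131.7]
  y 20 [ -4.3 132.1]
side 348 slopes [-0.01   0.013] z 8.6
  x 10 [-31.7  26.1]
  x 25 [-32.5  26.3]
  x 40 [-31.6  23. ]
  x 60 [-31.3   7.4]
  x 80 [-31.4  22. ]
  x 100 [-31.1  28. ]
  x 120 [-30.2  28.2]
  y -20 [  4.9 132.3]
  y 0 [  3.1 132. ]
  y 20 [  1.8 131.9]
wrist 2162 [93.3 94.  94.4]
  foot 18 [ 5.5  6.6 13.2]
scene 213 [94.7 95.6 96. ]
  foot 65 [ 6.3 17.7 26.1]
side 45 [95.2 95.7 96. ]
  foot 108 [ 8.5 20.4 35.2]
```

View pics/fin.png

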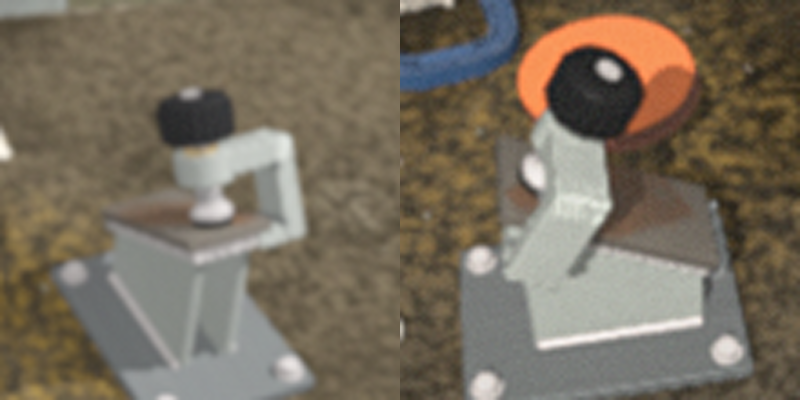

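Side crop (left): the foot is pressed on the plate at (212,215) and the knob is at (195,118). Scene crop (right): the plate is still seated at the stop. The knob's top is down to about 95 mm above the bed, which matches the tight position.

```bash
python3 -c "
from workcell import hand_in
print(hand_in())"
```

```text
the job is handed in; nothing more can be done
None
```

The plate lies flat and centred on the bed against the stop bar, the clamp foot is screwed down tight on it (about 9.6 rad of knob turn), and the job was handed in at about 29 s with the arm clear of everything.

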